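# Unlock the sample lock box by its two code dials

### The job

Unlock the grey and white lock box: turn the blue dial to 3 and the yellow dial to 6, feeling close around each of those marks for the notch the dial drops into, and leave both dials in their notches. Then slide the red bolt grip gently away from its keeper, towards the blue dial's side, until the steel bolt is well out of its keeper, and let go. The lock is worn: a notch can sit some way before or after its mark, and the bolt must never be forced (about 20 N breaks it); do not disturb the other things on the bench.

Things in the scene. Friction and masses are not known exactly. Their poses are not given: they have to be found in the camera images.
- lockbox: Lock box, grey with white lid, 186 (x) x 276 (y) x 110 mm high, fixed. Origin: centre of its underside; -x = its front, facing the robot, +y = its left, +z up. On the lid: blue dial axis at (30, 70) mm, yellow at (30, -70), steel bolt along y at x = -55 in two bridges 30 mm wide (x), 17 mm high: the keeper at y -66 to -52 and a guide at y 46 to 60.
- blue_dial (a joint): Blue dial angle (rad), growing clockwise seen from above; 0 = white pointer at the long red tick (box +x). Eight ticks 0.785 rad apart count 0 to 7 clockwise; red = 0, long black = 4. Code 3 is at 2.356. It starts 0.55 to 1.1 rad below it. Its notch lies within 0.35 rad of the code mark, either side.
- yellow_dial (a joint): Yellow dial angle (rad), same marks and sense as the blue one. Its code 6 is at 4.712. It starts 0.55 to 1.1 rad above it, so turn it anticlockwise. Its notch lies within 0.35 rad of the code mark, either side.
- blue_dial_bar (a point): Middle of the blue dial's grip bar, on the dial's axis, 22 mm above the lid. Bar 48 mm long, 14 mm thick; its top is 12 mm above this point, a round skirt 52 mm across begins 14 mm below it. x axis: along the bar to the white pointer (pinch across y); z up. It turns at about 0.05 N m; at its V notch it is pulled in, then resists.
- yellow_dial_bar (a point): The same point and axes on the yellow dial's bar. Either dial: 0.065 rad before the notch's middle it begins to be pulled in (0.2 to 0.4 N m helping), then turning on past the middle takes 0.2 to 0.4 N m; if forced it climbs out and runs free again 0.065 rad past the middle. Let go less than 0.045 rad from the middle, it centres itself.
- bolt (a joint): How far the steel bolt is slid open (m): 0 locked, 0.034 at its end stop, along the box's +y. It is clear of the keeper beyond 0.020. About 2 N of friction; it stays where left. With either dial out of its notch it stops dead after 2 mm; with both in their notches it slides all the way.
- grip (a joint): Give of the red grip along the bolt (m, + towards the box's +y): the grip sits on a stiff spring on the bolt, 4 N per mm, 0 at rest. A push of 20 N gives 0.005, and that breaks it.
- grip_top (a point): Centre of the top of the red bolt grip, a block 30 (along the box's x) x 16 (along y) mm, 30 mm high, its top 32 mm above the lid. At the start it is at box (-55, -17) mm. Its axes are the box's. The bolt's steel bar, 9 mm thick, runs along y through it, up to 13 mm above the lid.
- tube_rack: Bystander: white rack of capped tubes, 70 x 200 x 90 mm, origin under its centre.
- amber_bottle: Bystander: amber bottle, 56 mm across, 100 mm high, origin under its centre.
- tip_box: Bystander: blue box, 85 x 120 x 60 mm, origin under its centre.
- petri_dish: Bystander: clear dish, 90 mm across, 14 mm high, origin under its centre.
- sample_jar: Bystander: white jar with orange cap, 52 mm across, 55 mm high, origin under its centre.
- marker: Bystander: black marker, 16 x 130 x 16 mm, long along its y, origin under its centre.

How it is judged:
By the outcome, as a careful person would: the job done as asked, in the order asked, and still so for the second after the job is handed in, with the robot touching nothing.
It also fails if it takes over 72 s, if anything falls off the work surface, if the arm or the gripper's body presses on something with over 40 N, if the wrist force passes 120 N, or if a joint passes its speed limit or range.

### The arm

A 6-joint arm with a two-finger parallel gripper is mounted at the origin on the work surface. World frame = base frame: x ahead of the robot, y to its left, z up, the work surface at z = 0. Lengths are in m, angles in rad, forces in N, time in s.
With the tool pointing down it reaches from about 0.35 to 0.975 m from the base axis. Payload 7.1 kg.
Tool frame: the origin (TCP) lies midway between the tips of the shut fingers; the grasp point (between the pads) lies 19 mm behind it; z points along the fingers, x is the direction in which the jaws open and shut, and the axes are right-handed (so a half turn about z gives the same grasp; the last joint's range is limited). The gripper opens to 88 mm and grips with 3 to 60 N. Pads are 20 mm wide; open, the fingers measure 115 mm over their backs; the gripper's body (75 mm by 178 mm) begins 61 mm behind the grasp point.
Start: joints at [1.178, 0.423, 1.63, -0, 1.089, -0.019], TCP at [0.228, 0.582, 0.223] pointing down, gripper open.
Joint ranges: [-3, 3], [-0.9, 2.11], [0.09, 2.58], [-1.31, 4.45], [0.11, 2.69], [-2.54, 2.54]. Speed limits (rad/s): [2.39, 2.39, 3.01, 3.14, 3.14, 3.14].

### API

Orientations are given as a unit quaternion [w, x, y, z].
In Python, from station import move_pose, movel, movej, command_gripper, wait, inverse_kinematics, read_camera, camera_info, MotionError, job_done, get_time, get_joint_pos, get_qvel, get_effort, get_tcp_pos, get_ee_rot, get_ft_force, get_ft_torque, get_grip_width gives the robot as it stands. Calls block until the motion is done:
- move_pose(position, orientation): joint-space move of the TCP to a pose.
- movel(position, frame=None, v=0.15, until_force=None): straight line of the TCP; frame=None keeps the orientation; v is the mean speed in m/s. With until_force (N) it stops when the force on the tool has changed by that much, and returns True; else False.
- movej(angles): joint-space move.
- command_gripper(opening): opening from 0.0 (shut) to 1.0 (fully open); the grip force is fixed at half the most; returns when the fingers have stopped.
- wait(seconds).
- inverse_kinematics(position, orientation): joint angles nearest the present ones, or None.
- read_camera(name): name is "side" or "top" or "wrist"; returns the picture (384x512x3 uint8, red, green, blue); there is no depth.
- camera_info(name): a dict with "intrinsics" (3x3 intrinsics, pixels), "dist" ([k1, k2, p1, p2, k3] as OpenCV has them; the pictures are not rectified), "T" (4x4, takes a point from camera to world coordinates); the wrist camera has in their place "tool_from_camera" (4x4, takes a point from camera to tool coordinates, whose origin is the TCP and whose axes are the tool frame's). Camera axes: x right, y up, looking along -z (the intrinsics and any distortion apply to the point x, -y, -z); pixel columns grow to the right and rows downward; lengths in m; the calibration is good to about 2 mm. A picture is of the moment at which its call begins: read the wrist's pose just before it. camera_info takes no time and is no camera call.
A pose or a line that the arm cannot do raises MotionError and nothing moves.
- job_done(): hands the job in, once; it reports no verdict.
Readings, each from a call of its own:
- get_time(): time.
- get_joint_pos(): joint angles.
- get_qvel(): joint speeds.
- get_effort(): joint torques, N m.
- get_tcp_pos(): TCP position.
- get_ee_rot(): TCP orientation.
- get_ft_force(): force on the tool from outside, world axes, zero at the start.
- get_ft_torque(): the same for the moment, N m.
- get_grip_width(): opening from 0.0 (shut) to 1.0 (fully open).
Only numpy, scipy, OpenCV 4.12 (cv2) and the standard library are available. Lean on these libraries where they do the work, as an engineer would, in place of code of your own. Each camera call takes 0.05 s, during which the arm holds its last target. There are 200 camera calls.

## Working session

There is one attempt and no reset: what is moved stays moved. The work goes in short steps, each a Python script; the robot and the scene stay as the last script left them, time stands still between calls to the robot, and variables do not carry over. Pictures are saved under pics/ and viewed, about 8 in all and at most 12, crops included, and the job is handed in when it is done.

```bash
ls; mkdir -p pics
python3 - <<'E'
from station import *
import cv2,numpy as np
np.set_printoptions(precision=4,suppress=True)
for n in ("top","side","wrist"):
    im=read_camera(n); cv2.imwrite(f"pics/{n}0.png",im[:,:,::-1])
    print(n,camera_info(n))
a=cv2.imread("pics/top0.png");cv2.imwrite("pics/top0b.png",cv2.resize(a,(800,600),interpolation=cv2.INTER_CUBIC))
print(get_time(),get_tcp_pos(),get_ee_rot())
E
```

```text
pics
top {'intrinsics': array([[368.1194,   0.    , 255.8124],
       [  0.    , 368.1194, 189.2352],
       [  0.    ,   0.    ,   1.    ]]), 'dist': array([-0.033,  0.   ,  0.   ,  0.   ,  0.   ]), 'T': array([[ 0.0225,  0.9988, -0.0437,  0.4963],
       [-0.9997,  0.0225,  0.0001, -0.007 ],
       [ 0.0011,  0.0437,  0.999 ,  1.4797],
       [ 0.    ,  0.    ,  0.    ,  1.    ]])}
side {'intrinsics': array([[347.9746,   0.    , 260.8433],
       [  0.    , 347.9746, 191.1906],
       [  0.    ,   0.    ,   1.    ]]), 'dist': array([0.0317, 0.    , 0.    , 0.    , 0.    ]), 'T': array([[-0.9937,  0.0617, -0.0937,  0.455 ],
       [-0.1106, -0.6811,  0.7238,  0.7916],
       [-0.0192,  0.7296,  0.6836,  0.8514],
       [ 0.    ,  0.    ,  0.    ,  1.    ]])}
wrist {'intrinsics': array([[313.3158,   0.    , 259.9225],
       [  0.    , 313.3158, 192.1462],
       [  0.    ,   0.    ,   1.    ]]), 'dist': array([-0.0049,  0.    ,  0.    ,  0.    ,  0.    ]), 'tool_from_camera': array([[ 1.    ,  0.0005, -0.0007, -0.0006],
       [ 0.0003, -0.9656, -0.26  , -0.0718],
       [-0.0008,  0.26  , -0.9656, -0.1619],
       [ 0.    ,  0.    ,  0.    ,  1.    ]])}
0.15 [0.228  0.5815 0.2221] [ 0.0003  0.8262  0.5634 -0.0005]
```

View pics/top0b.png

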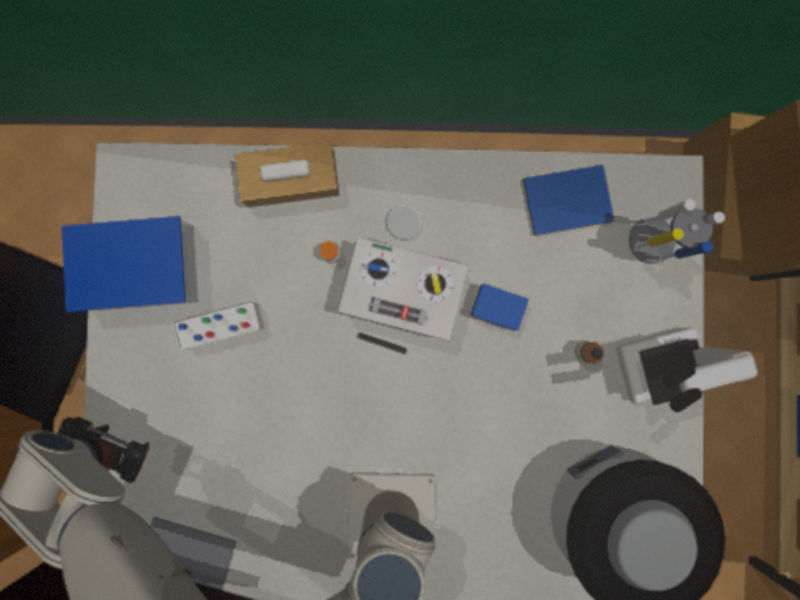

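View pics/side0.png

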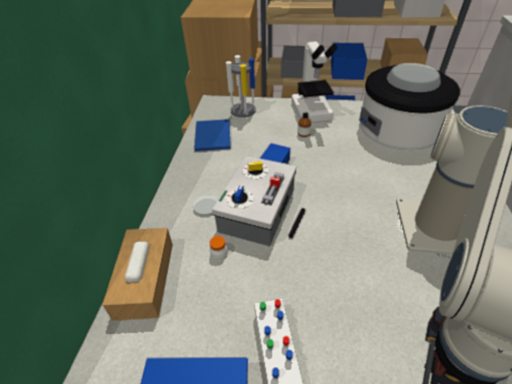

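The top view shows the box lid at about (340–468, 239–340) in the 800x600 picture: blue dial (378,268), yellow dial (435,284), grip (405,311). The side view agrees, with the keeper nearest the yellow side. I'll move the wrist camera over the box.

```bash
cat > h.py <<'E'
from station import *
import cv2,numpy as np
from scipy.spatial.transform import Rotation as R
np.set_printoptions(precision=4,suppress=True)
def q_down(a):  # tool z down, tool x at world yaw a
    M=np.array([[np.cos(a),np.sin(a),0],[np.sin(a),-np.cos(a),0],[0,0,-1]])
    return R.from_matrix(M).as_quat(scalar_first=True)
def camT(n):
    c=camera_info(n)
    if n!="wrist": return c["T"]
    T=np.eye(4);T[:3,:3]=R.from_quat(get_ee_rot(),scalar_first=True).as_matrix();T[:3,3]=get_tcp_pos()
    return T@c["tool_from_camera"]
def pix2world(n,px,z,T=None):
    c=camera_info(n);T=camT(n) if T is None else T
    u=cv2.undistortPoints(np.array([[px]],float),c["intrinsics"],c["dist"])[0,0]
    d=T[:3,:3]@[u[0],-u[1],-1];o=T[:3,3]
    return o+d*(z-o[2])/d[2]
def project(n,P,T):
    c=camera_info(n);p=(np.asarray(P)-T[:3,3])@T[:3,:3]
    p=p*[1,-1,-1]
    return cv2.projectPoints(p.reshape(-1,1,3),np.zeros(3),np.zeros(3),c["intrinsics"],c["dist"])[0][:,0]
E
python3 - <<'E'
from h import *
s=1/1.5625
P={k:pix2world("top",np.array(p)*s,z) for k,p,z in [("b",(378,268),.14),("y",(435,284),.14),("g",(405,311),.142)]}
print(P)
d=P["b"]-P["y"];print(np.linalg.norm(d),"want .140"); yaw=np.arctan2(d[1],d[0])-np.pi/2
Rb=np.array([[np.cos(yaw),-np.sin(yaw)],[np.sin(yaw),np.cos(yaw)]])
c=(P["b"]+P["y"])[:2]/2-Rb@[.03,0]; print("yaw",yaw,"c",c,"grip pred",c+Rb@[-.055,-.017])
# view: tool x along box -y -> tool y is... camera offset on tool -y
a=yaw-np.pi/2
ty=np.array([np.sin(a),-np.cos(a)])
for aa in (yaw-np.pi/2,yaw+np.pi/2):
    ty=np.array([np.sin(aa),-np.cos(aa)]); pos=[*(c-ty*0.03),0.36]
    j=inverse_kinematics(pos,q_down(aa)); print(aa,ty,j)
E
```

```text
{'b': array([0.6185, 0.045 , 0.14  ]), 'y': array([ 0.5841, -0.0889,  0.14  ]), 'g': array([ 0.5195, -0.0203,  0.142 ])}
0.13825188079028275 want .140
yaw -0.25172902882625725 c [ 0.5722 -0.0145] grip pred [ 0.5147 -0.0173]
-1.8225253556211538 [-0.9685  0.2491] [-0.0563  0.2645  1.5369 -0.      1.3402  1.7662]
1.3190672979686393 [ 0.9685 -0.2491] [-0.0348  0.1672  1.6601 -0.      1.3143 -1.3539]
```

Run:
```python
from h import *
a=1.319; ty=np.array([np.sin(a),-np.cos(a)]); c=np.array([.5722,-.0145])
move_pose([*(c-ty*.02),.26],q_down(a)); wait(.3)
T=camT("wrist");np.save("T1.npy",T)
im=read_camera("wrist")[:,:,::-1].copy();cv2.imwrite("pics/w1raw.png",im)
cv2.imwrite("pics/w1.png",cv2.resize(im,(800,600),interpolation=cv2.INTER_CUBIC));print(get_time(),get_tcp_pos())
```

```text
2.9 [ 0.5528 -0.0093  0.26  ]
```

View pics/w1.png

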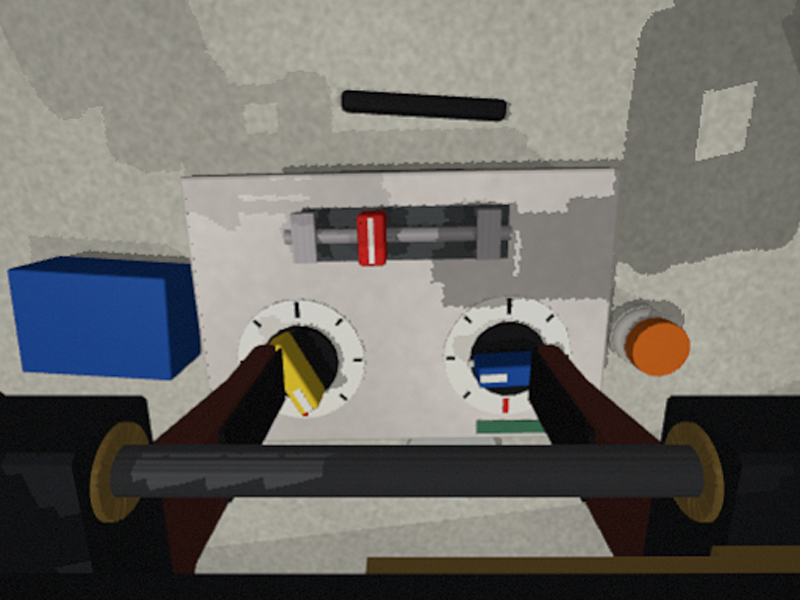

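The wrist view shows the red ticks at the bottom (box +x). The blue pointer is on the left, at about 1.5 rad. The yellow pointer is at lower right. The lid's front corners are at (183,177) and (615,168), the dial axes near (302,360) and (507,356), and the grip top at (371,240). Next I'll fit the box pose and the bar angles.

Run:
```python
from h import *
from scipy.optimize import least_squares
T=np.load("T1.npy")
B=np.array([[-93,-138,110],[-93,138,110],[30,-70,110],[30,70,110],[-55,-17,142]])/1e3
px=np.array([[183,177],[615,168],[302.5,359.5],[507,356],[371,240]])/1.5625
def w(p,X): 
    Rz=R.from_euler("z",p[2]).as_matrix(); return X@Rz.T+[p[0],p[1],0]
s=least_squares(lambda p:(project("wrist",w(p,B),T)-px).ravel(),[.5722,-.0145,-.25])
print(s.x,s.fun.reshape(-1,2)); np.save("box.npy",s.x)
im=cv2.imread("pics/w1raw.png")
big=cv2.resize(im,None,fx=5,fy=5,interpolation=cv2.INTER_CUBIC)
hsv=cv2.cvtColor(im,cv2.COLOR_BGR2HSV)
def bar(c,th,z=.144-.0):
    d=np.array([np.cos(th),-np.sin(th)]);n=np.array([d[1],-d[0]])
    return np.array([[*(np.array(c)+d*i*.024+n*j*.007),z] for i,j in((1,1),(1,-1),(-1,-1),(-1,1))])
out=[]
for name,c,th0s,lo,hi in(("y",(.03,-.07),np.arange(5.1,6,.02),(20,120,150),(35,255,255)),("b",(.03,.07),np.arange(1.1,2.0,.02),(100,120,90),(125,255,255))):
    m=cv2.inRange(hsv,lo,hi)
    u0,v0=project("wrist",w(s.x,np.array([[*c,.144]])),T)[0]
    win=np.zeros_like(m);cv2.circle(win,(int(u0),int(v0)),30,255,-1);m&=win
    best=[]
    for th in th0s:
        q=project("wrist",w(s.x,bar(c,th)),T);k=np.zeros_like(m);cv2.fillPoly(k,[np.round(q*16).astype(int)],255,shift=4)
        best.append((int((k&m>0).sum()),round(th,3)))
    best=sorted(best)[-5:];print(name,best,m.sum()//255)
    th=np.mean([b[1] for b in best])
    cv2.polylines(big,[np.round((project("wrist",w(s.x,bar(c,th)),T)*5+2)).astype(int)],True,(0,255,0),1)
    out.append((int(u0),int(v0)))
(u,v),(u2,v2)=out
crop=np.hstack([big[(y-38)*5:(y+38)*5,(x-38)*5:(x+38)*5] for x,y in out]);cv2.imwrite("pics/w1c.png",crop)
```

```text
[ 0.5747 -0.0173 -0.2299] [[-4.3207  0.0554]
 [ 5.4083 -0.6047]
 [-0.7469  0.6676]
 [-0.2139  0.211 ]
 [-0.2191  0.9317]]
y [(299, np.float64(5.86)), (301, np.float64(5.82)), (302, np.float64(5.78)), (302, np.float64(5.8)), (302, np.float64(5.84))] 302
b [(296, np.float64(1.6)), (296, np.float64(1.62)), (297, np.float64(1.64)), (299, np.float64(1.68)), (301, np.float64(1.56))] 307
```

View pics/w1c.png

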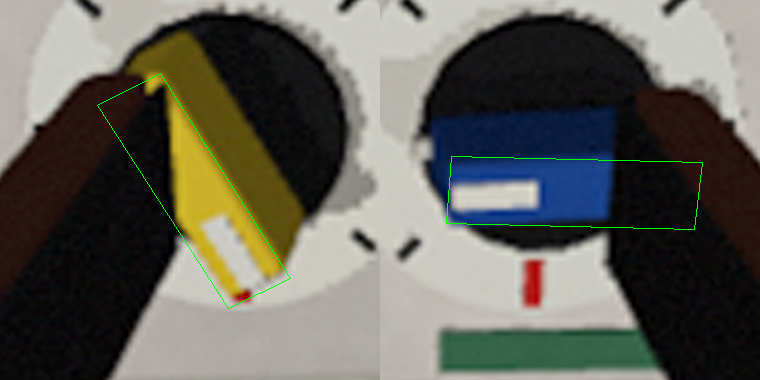

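```bash
cat >> h.py <<'E'
box=np.load("box.npy") 
def bw(x,y):  # box mm -> world xy
    return box[:2]+R.from_euler("z",box[2]).as_matrix()[:2,:2]@[x/1e3,y/1e3]
def dial_q(th,off): return q_down(box[2]-th+off)
def ft(): return np.r_[get_ft_force(),get_ft_torque()]
E
python3 - <<'E'
from h import *
print(bw(30,70),bw(30,-70),bw(-55,-17))
c=bw(30,70); th=1.55; q=dial_q(th,np.pi/2)
command_gripper(.5)
move_pose([*c,.20],q); wait(.2)
f0=ft(); print("t",get_time(),f0)
hit=movel([*c,.122],v=.08,until_force=6); print(hit,get_tcp_pos(),ft()-f0)
if not hit:
    command_gripper(0); wait(.2); print("w",get_grip_width()*88,ft()-f0,get_time())
    T=camT("wrist");im=read_camera("wrist")[:,:,::-1];cv2.imwrite("pics/g1.png",im)
np.save("f0.npy",f0)
E
```

```text
[0.6199 0.0441] [ 0.588  -0.0922] [ 0.5173 -0.0213]
t 5.3667 [-0.5708 -0.8183  0.2972 -0.0416  0.0701  0.0044]
False [0.6203 0.0441 0.1225] [ 0.4797  0.7853  0.5277 -0.0411  0.0281  0.0152]
w 14.030066397922276 [ 3.0653 -0.3456  0.3449 -0.1379 -0.3603 -0.0268] 7.2667
```

View pics/g1.png

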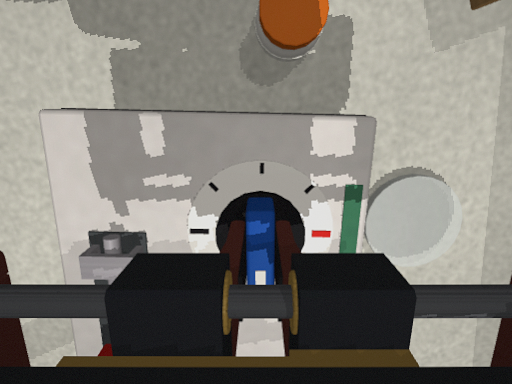

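Blue is gripped: the width reads 14.03 mm, which is the bar thickness, and side forces are small. Next I'll turn it and feel for the notch.

```bash
cat >> h.py <<'E'
def yaw_now():
    M=R.from_quat(get_ee_rot(),scalar_first=True).as_matrix(); return np.arctan2(M[1,0],M[0,0])
def feel(c,z,th,off,sgn,start,end,step=.02,tref=0,need=.1):
    """turn to start, then step till torque flips from helping to resisting; sgn +1 = clockwise"""
    log=[];helped=False
    move_pose([*c,z],dial_q(start,off)); th=start
    while sgn*(end-th)>0:
        th+=sgn*step; move_pose([*c,z],dial_q(th,off)); wait(.04)
        f=ft(); t=sgn*(f[5]-tref); log.append((round(th,3),round(t,3)))   # + resists, - helps
        if t<-need: helped=True
        if helped and t>need: break
        if np.linalg.norm(f[:3])>40: print("force",f);break
    return th,helped,log
E
python3 - <<'E'
from h import *
f0=np.load("f0.npy"); c=bw(30,70)
th,h,log=feel(c,.122,1.55,np.pi/2,1,1.92,2.78,tref=f0[5])
print(th,h,log,get_time(),ft()-f0, get_grip_width()*88)
print("yaw",yaw_now(), "th meas",box[2]+np.pi/2-yaw_now())
E
```

```text
2.08 True [(1.94, np.float64(-0.012)), (1.96, np.float64(-0.061)), (1.98, np.float64(0.015)), (2.0, np.float64(-0.081)), (2.02, np.float64(-0.393)), (2.04, np.float64(-0.332)), (2.06, np.float64(-0.072)), (2.08, np.float64(0.221))] 10.0917 [ 5.4446 -0.4469  0.6609 -0.4299 -0.796   0.221 ] 13.863865409199814
yaw -0.7384248060828928 th meas 2.0793133428720525
```

Blue shows the helping torque from about 2.02, flipping near 2.065, which is the notch middle. I'll centre it there, let go, and go to yellow.

Run:
```python
from h import *
c=bw(30,70)
move_pose([*c,.122],dial_q(2.064,np.pi/2)); wait(.1); print("blue",ft()[5])
command_gripper(.5); wait(.1); movel([*c,.20],v=.12)
c=bw(30,-70); off=3*np.pi/2; z=.122
move_pose([*c,.20],dial_q(5.75,off)); wait(.2); f0=ft(); np.save("f0y.npy",f0)
im=read_camera("wrist")[:,:,::-1];cv2.imwrite("pics/y0.png",im)
hit=movel([*c,z],v=.08,until_force=6); print(hit,get_tcp_pos())
if not hit:
    command_gripper(0); wait(.2); print("w",get_grip_width()*88,ft()-f0,get_time())
    if abs(get_grip_width()*88-14)<.6:
        th,h,log=feel(c,z,5.75,off,-1,4.712+.43,4.712-.42,tref=f0[5])
        print(th,h,[(a,float(b)) for a,b in log],get_time(),ft()-f0,get_grip_width()*88)
```

```text
blue 0.0774153750919331
False [ 0.5884 -0.0923  0.1225]
w 13.713609130678368 [-0.1917 -0.3502  2.8422 -0.2648  0.1578 -0.0206] 14.7833
4.782000000000007 True [(5.122, 0.01), (5.102, 0.021), (5.082, 0.038), (5.062, 0.043), (5.042, -0.02), (5.022, -0.022), (5.002, 0.038), (4.982, 0.003), (4.962, 0.02), (4.942, 0.009), (4.922, 0.014), (4.902, 0.017), (4.882, -0.037), (4.862, -0.116), (4.842, -0.305), (4.822, -0.163), (4.802, 0.06), (4.782, 0.354)] 20.6667 [-0.6601 -1.8728  4.7367 -0.5291  0.0781 -0.3541] 13.895478967973323
```

Yellow's notch middle is at about 4.807. I'll centre it, release, and take one look over the whole lid.

Run:
```python
from h import *
c=bw(30,-70); off=3*np.pi/2
move_pose([*c,.122],dial_q(4.806,off)); wait(.1); print("yellow",ft()[5]-np.load("f0y.npy")[5])
command_gripper(.5); wait(.1); movel([*c,.20],v=.12)
a=1.341; ty=np.array([np.sin(a),-np.cos(a)])
move_pose([*(box[:2]+ty*.06),.26],q_down(a)); wait(.3)
np.save("T2.npy",camT("wrist"))
im=read_camera("wrist")[:,:,::-1].copy();cv2.imwrite("pics/w2raw.png",im)
cv2.imwrite("pics/w2.png",cv2.resize(im,(800,600),interpolation=cv2.INTER_CUBIC));print(get_time())
```

```text
yellow -0.08693643436315945
24.3167
```

View pics/w2.png

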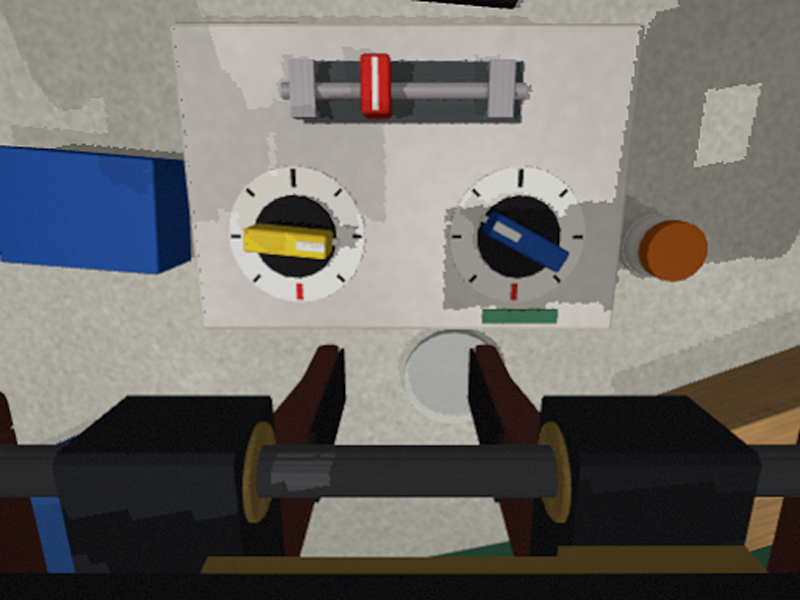

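Yellow points right and slightly down, at about 4.8. Blue points left and up, at about 2.06. Both match the felt notches. The grip top is at (375,84). Next I'll go to the grip and pinch across the box's x, so that closing doesn't push along the bolt.

Run:
```python
from h import *
g2=pix2world("wrist",np.array([375,84])/1.5625,.142,np.load("T2.npy"));c=bw(-55,-17);print(g2,c)
g=.5*(g2[:2]+c) if np.linalg.norm(g2[:2]-c)<.006 else c
command_gripper(.62)
move_pose([*g,.20],q_down(box[2])); wait(.2); f0=ft()
hit=movel([*g,.123],v=.08,until_force=4); print(hit,get_tcp_pos(),get_time())
if not hit:
    command_gripper(0); wait(.2); f1=ft(); print("w",get_grip_width()*88,f1-f0)
    e=np.array([-np.sin(box[2]),np.cos(box[2])]); s=0;st=False
    while s<.030 and not st:
        s+=.003; st=movel([*(g+e*s),.123],v=.02,until_force=7)
        fy=(ft()-f0)[:2]@e; print(round(s,4),round(float(fy),2),st)
        if abs(fy)>8: break
    print((get_tcp_pos()[:2]-g)@e,get_grip_width()*88,get_time())
```

```text
[ 0.5172 -0.021   0.142 ] [ 0.5173 -0.0213]
False [ 0.5176 -0.0212  0.1234] 27.4417
w 29.896444503042147 [ 0.5698 -0.6858  2.6101 -0.0117 -0.0684 -0.041 ]
0.003 -1.9 False
0.006 -2.21 False
0.009 -1.85 False
0.012 -1.31 False
0.015 -0.6 False
0.018 -1.65 False
0.021 -1.29 False
0.024 -1.69 False
0.027 -2.03 False
0.03 -0.66 False
0.033 -2.1 False
0.03312347983521202 30.280529027046214 31.45
```

Run:
```python
from h import *
p=get_tcp_pos()
command_gripper(.62); wait(.1); movel([p[0],p[1],.22],v=.12)
a=1.341; ty=np.array([np.sin(a),-np.cos(a)])
move_pose([*(box[:2]+ty*.06),.26],q_down(a)); wait(.3)
T=camT("wrist")
im=read_camera("wrist")[:,:,::-1].copy()
cv2.imwrite("pics/w3.png",cv2.resize(im,(800,600),interpolation=cv2.INTER_CUBIC));print(get_time(),ft())
print("expected grip px at 0.033",project("wrist",np.array([[*bw(-55,16),.142]]),T)*1.5625)
```

```text
34.9 [ 0.0792 -0.4523 -0.3406  0.0085 -0.0056 -0.02  ]
expected grip px at 0.033 [[436.5636  84.4109]]
```

View pics/w3.png

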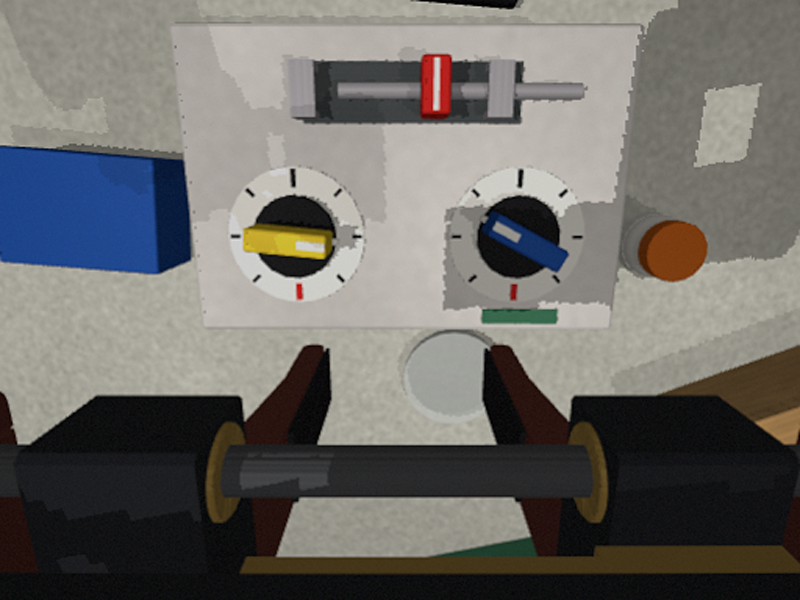

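The grip is at (436,86), as predicted for 33 mm. The bolt's end, at x≈337, is well clear of the keeper, which ends at x≈315. The dials have not moved and the jar, tip box and dish are where they were.

```bash
python3 -c "
from station import *
job_done();print(get_time())"
```

```text
the job is handed in; nothing more can be done
the job is handed in; nothing more can be done
```

The lock box is open, and I handed the job in shortly after 34.9 s on the robot's clock (limit 72 s).

- **Blue dial:** I turned it clockwise and felt the notch at about 2.06 rad, 0.29 rad before mark 3. I let go there.
- **Yellow dial:** I turned it anticlockwise and felt the notch at about 4.81 rad, 0.10 rad past mark 6 on the dial. I let go there.
- **Bolt:** I slid the grip about 33 mm towards the blue dial's side. The pull stayed at about 2 N, with no blocking. I then released the grip and moved the arm clear.

**Last checks:** In the final picture the bolt's end is clear of the keeper and the grip is where 33 mm of travel puts it. Both dials are unchanged from their notch positions. The jar, tip box and dish are undisturbed. The rack and amber bottle, and all but an edge of the marker, were out of that view, but the arm didn't work near the rack or bottle.

**One disagreement:** when I fitted the box's pose, the lid's front corners came out about 5 pixels from where the stated size puts them. The dials and grip fitted to within about 1 pixel and all three grasps went as planned, so I relied on those instead.

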